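# Hang the jar shelf on the slotted stand

## Task

Hang the blue jar shelf on the slotted stand: put its two steel claws through the slots in the uprights, then press it down until the orange catch snaps out over it and it sits fully home. Leave the grey shelf, which has no claws, where it stands.

Things in the scene. Friction and masses are not known exactly. Their poses are not given: they have to be found in the camera images.
- blue_shelf_grip (a point): Loose blue jar shelf standing upright, 116 x 85 x 97 mm, 0.25 kg. Point in its grip, an upright fin 16 thick (y), 40 long (x): pinch across y. Axes: x to its rear (claws), z up. Fin top 20 above the point, underside 77 below; rear face 42 behind (+x). Claws at y=+-40, 12 wide, end 27 behind the rear face; each has a tongue, 22 to 32 below the point, and a lip from it down to 59 below.
- grey_shelf_grip (a point): Grip point of the loose grey shelf, same size and shape as the blue one but without claws; leave it alone. Either shelf may stand left or right of the stand.
- stand: Stand, 178 mm high. Origin on the worktop under the middle of the uprights' front face; x to the rear (shelf goes in along +x, axes parallel), z up. Uprights at y=+-40, front plate 5 thick, slots 34 wide, z 105 to 165. Claws enter with the grip point at y=0, z=175 (+-10), till the rear face meets the uprights (grip point x=-42). Then down: home at grip point z=137, tongues on the slot sills.
- catch (a joint): Orange sprung catch midway between the uprights, 16 mm wide, sloping on top, 70 to 90 above the worktop. 0 = out (8 mm before the uprights' face), grows as it is pushed back (m, at most 0.014). The bar under the window in the shelf's back plate pushes it back on the way down; it springs out over the bar at home. The shelf's weight is not enough: press with 10 to 15 N; let go only then.
Mind the look-alikes: they are no part of the job. Of the things that look like the part that bears blue_shelf_grip, the larger one is meant.

How it is judged:
By the outcome, as a careful person would: the job done as asked, in the order asked, and still so for the second after the job is handed in, with the robot touching nothing.
It also fails if it takes over 40 s, if anything falls off the work surface, if the arm or the gripper's body presses on something with over 40 N, if the wrist force passes 120 N, or if a joint passes its speed limit or range.

## Robot

A 7-joint arm with a two-finger parallel gripper is mounted at the origin on a cart in front of the work surface, level with it; the furniture and walls round the work are solid. World frame = base frame: x ahead of the robot, y to its left, z up, the work surface at z = 0. Lengths are in mm, angles in rad, forces in N, time in s.
With the tool pointing down it reaches from about 425 to 825 mm from the base axis. Payload 3.6 kg.
Tool frame: the origin (TCP) lies at the very end of the fingers, on their centre line; the grasp point (between the pads) lies 19 mm behind it; z points along the fingers, y is the direction in which the jaws open and shut (so a half turn about z gives the same grasp; the last joint's range is limited). The gripper opens to 93 mm and grips with 3 to 60 N. Pads are 15 mm wide; open, the fingers measure 128 mm over their backs; the gripper's body (75 mm by 188 mm) begins 65 mm behind the grasp point.
Start: joints at [-1.232, 0.615, -0.013, 1.423, 0.008, 1.103, -0.04], TCP at [231.859, 607.208, 198.24] pointing down, gripper open.
Joint ranges: [-3.12, 3.12], [-0.3, 2.06], [-1.34, 1.32], [0.26, 2.42], [-1.36, 4.5], [0.01, 1.98], [-2.84, 2.84]. Speed limits (rad/s): [2.79, 2.79, 3.14, 3.14, 3.14, 3.14, 3.14].

## Interface

Orientations are given as a rotation vector (axis times angle).
In Python, from bench import env, snapshot, calibration, finder gives the robot as it stands.
- The arm moves only by the shell command python3 -m handwheel 'ROWS' [FORCE]. ROWS is JSON, a list of rows, each an object with "translation": the shift along the tool's x, y, z in mm, a list of three; "dr": the turn, a rotation vector about the tool's x, y, z in degrees, a list of three; "jaw": the closure, from -1 (fully open) to 1 (shut), so that 0 is half open. A call has 1 to 12 rows; each row is the pose to reach, as a shift and turn from the pose measured when the call began, along the tool's axes at that moment; what a row does not reach only later rows make up. A row lasts 1/10 s, in which the tool goes at most 50 mm and 8.59 degrees, less where a joint would pass 70% of its speed; a pose out of reach is approached as far as the arm can. A call with a gripper value outside its range is refused whole. The fingers move at their own pace and stop on an object; FORCE is the grip in N (left out, the last holds). Time passes only in rows, so rows that repeat a pose let the fingers close. It gives the time, the measured TCP pose, the force and the opening at its end, in the units of the state.
- env.state(): the state, without advancing time (a new reading comes with each control period).
- snapshot(name): name is "side" or "top" or "wrist"; returns the picture (384x512x3 uint8, red, green, blue); there is no depth.
- calibration(name): a dict with "camera_matrix" (3x3 intrinsics, pixels), "rvec" (rotation vector, rad) and "tvec" (3), from world to camera coordinates, as OpenCV has them; the wrist camera has in their place "T_tool_cam" (4x4, takes a point from camera to tool coordinates, whose origin is the TCP and whose axes are the flange's). Camera axes: x right, y down, z forward; pixel columns grow to the right and rows downward; lengths in mm; the calibration is good to about 2 mm. A picture is of the moment at which its call begins: read the wrist's pose just before it. calibration takes no time and is no camera call.
- env.hand_in(): hands the job in, once; it reports no verdict.
Trained networks look in the newest picture that a camera, given by its name, has taken for a name from the list of things; names that differ only in an ending like _2 or _b are one class to them, and where a whole thing is asked for, a point or a joint stands for the part that bears it (a point fixed in the world has none). Each returns a list of dicts, best first, with "p" (0 to 1); they miss things now and then, are a little off and sometimes report something else, mostly with a low value. They report only what shows in the picture. A call takes as long as a camera call. They do not tell look-alikes from the thing itself.
- finder.boxes_of(label, camera): "rect" ([left, top, width, height] in pixels, round what is visible of it).
The state is a dict: "clock": time; "q": joint angles; "joint_vel": joint speeds; "joint_torque": joint torques, N m; "eef_pos": TCP position; "ee_rot": TCP orientation; "ft_force": force on the tool from outside, world axes, zero at the start; "moment": the same for the moment, N m; "opening": finger opening in mm.
Only numpy, scipy, OpenCV 4.12 (cv2) and the standard library are available. Lean on these libraries where they do the work, as an engineer would, in place of code of your own. Each camera call takes 0.05 s, during which the arm holds its last target.

## Working session

There is one attempt and no reset: what is moved stays moved. The work goes in short steps, Python scripts to look and compute and a shell command to move; the robot and the scene stay as the last step left them, time stands still between calls to the robot, and variables do not carry over. Pictures are saved under pics/ and viewed, and the job is handed in when it is done.

```bash
ls; mkdir -p pics
python3 - <<'E'
from bench import env, snapshot, calibration, finder
import cv2
s=env.state();print({k:s[k] for k in s})
for n in ["side","top","wrist"]:
    im=snapshot(n);cv2.imwrite(f"pics/{n}0.png",im[:,:,::-1])
    for l in ["blue_shelf_grip","grey_shelf_grip","stand","catch"]:
        print(n,l,finder.boxes_of(l,n))
    print({k:v if not hasattr(v,'tolist') else v.tolist() for k,v in calibration(n).items()})
print(env.state()['clock'])
E
```

```text
pics
{'clock': 0.0, 'q': array([-1.23251491,  0.61592187, -0.01261924,  1.42488161,  0.00811876,
        1.10337687, -0.04041314]), 'joint_vel': array([ 0.00073668,  0.00132922, -0.0005076 , -0.00067236, -0.00011144,
       -0.00071328,  0.00070964]), 'joint_torque': array([ 3.19909004e-04, -4.58950138e+01,  2.09124293e-01, -1.65740597e+01,
       -6.11066027e-02,  2.05612346e-02,  2.35610605e-04]), 'eef_pos': array([231.58299823, 606.45469695, 197.08523512]), 'ee_rot': array([-0.56965191, -3.08909538,  0.00393251]), 'ft_force': array([-0.03868392,  0.37802495,  0.82654284]), 'moment': array([-0.06617319, -0.02847883,  0.06575455]), 'opening': 93.05843960655152}
side blue_shelf_grip [{'rect': [250.2, 234.3, 36.1, 29.8], 'p': 0.88}, {'rect': [201.4, 167.5, 34.8, 36.6], 'p': 0.69}]
side grey_shelf_grip [{'rect': [222.8, 252.0, 49.7, 57.2], 'p': 0.71}, {'rect': [256.9, 149.8, 46.7, 81.7], 'p': 0.42}]
side stand [{'rect': [256.5, 154.2, 47.7, 77.8], 'p': 0.88}]
side catch []
{'camera_matrix': [[497.6420159236653, 0.0, 261.3148505142617], [0.0, 497.6420159236653, 194.15303877474767], [0.0
[... 552 characters left out ...]
 [2.105915229267358, -2.1339028432380562, 0.19492241737037355], 'tvec': [23.54178604549971, 513.6530945660475, 1329.9960135627596]}
wrist blue_shelf_grip [{'rect': [113.8, 336.6, 27.7, 33.8], 'p': 0.85}]
wrist grey_shelf_grip []
wrist stand []
wrist catch []
{'camera_matrix': [[298.54361737673014, 0.0, 255.09679326902642], [0.0, 298.54361737673014, 193.63651144101408], [0.0, 0.0, 1.0]], 'T_tool_cam': [[-0.0010430415915992834, -0.9631699411036624, -0.26889138442613336, 74.71355663014101], [0.9999991645758374, -0.0007993313568117628, -0.0010158331585715119, -0.18120712702729413], [0.0007634866483640877, -0.26889221934400864, 0.9631699701840734, -186.36063472097615], [0.0, 0.0, 0.0, 1.0]]}
0.75
```

Run:
```python
import cv2
a=cv2.imread('pics/side0.png')[100:330,150:400];cv2.imwrite('pics/sidec.png',cv2.resize(a,None,fx=3,fy=2.6,interpolation=2))
a=cv2.imread('pics/top0.png')[120:300,100:400];cv2.imwrite('pics/topc.png',cv2.resize(a,None,fx=2.6,fy=2.6,interpolation=2))
```

```text
(no output)
```

View pics/side0.png

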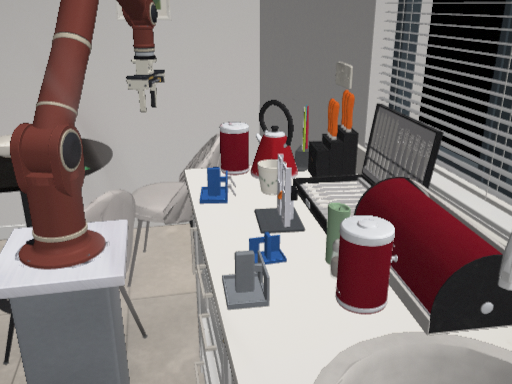

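View pics/sidec.png

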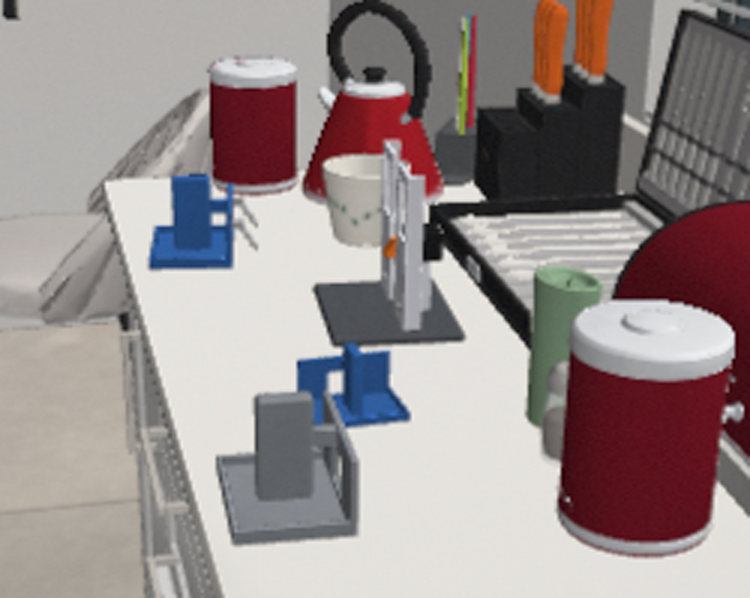

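View pics/topc.png

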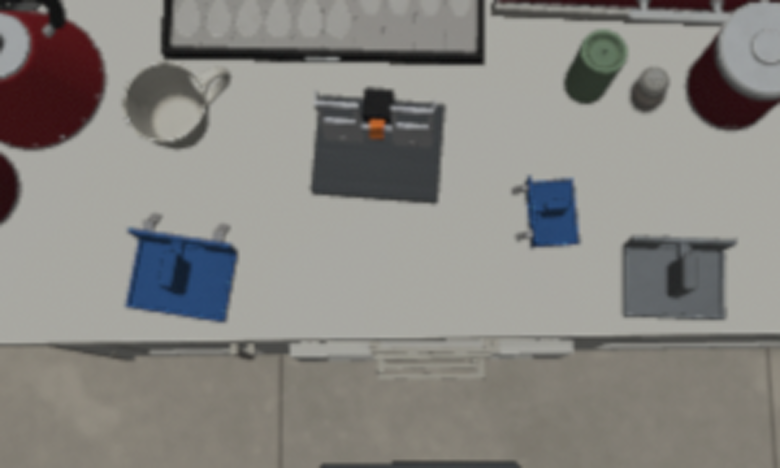

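View pics/wrist0.png

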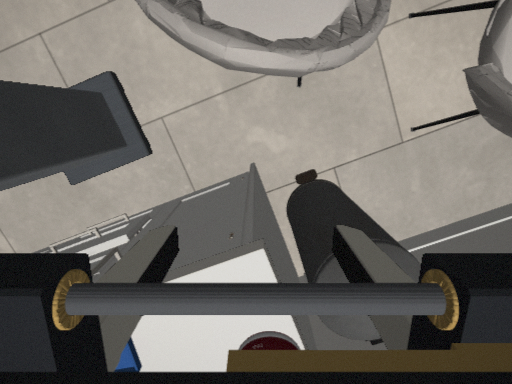

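View pics/top0.png

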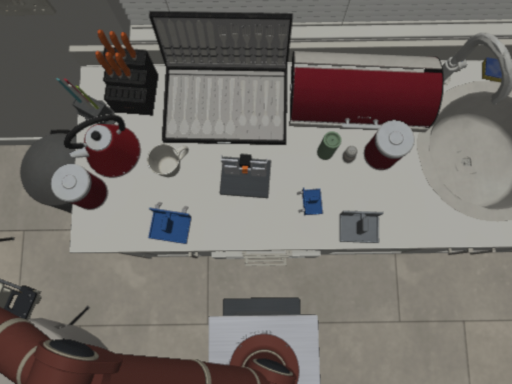

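Run:
```python
import cv2
def c(n,x,y,w,h,o,f=10):
    a=cv2.imread(f'pics/{n}0.png')[y:y+h,x:x+w];cv2.imwrite(f'pics/{o}.png',cv2.resize(a,None,fx=f,fy=f,interpolation=cv2.INTER_CUBIC))
c('side',190,155,60,55,'c1');c('top',140,195,60,55,'c2');c('side',250,145,60,90,'c3',6.5);c('top',210,145,70,58,'c4')
```

```text
(no output)
```

View pics/c1.png

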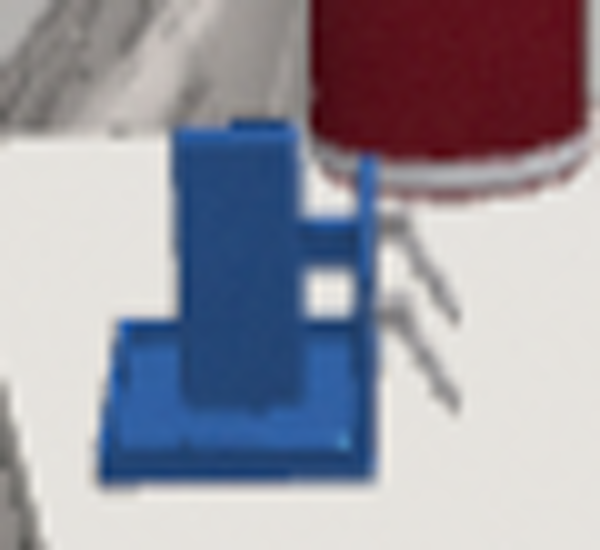

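View pics/c2.png

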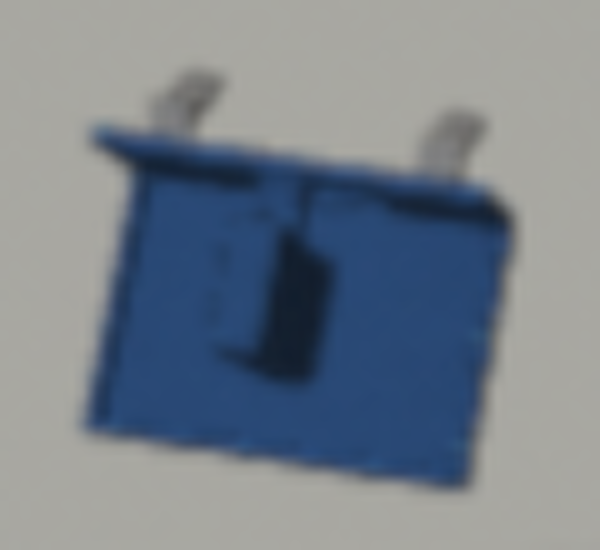

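View pics/c3.png

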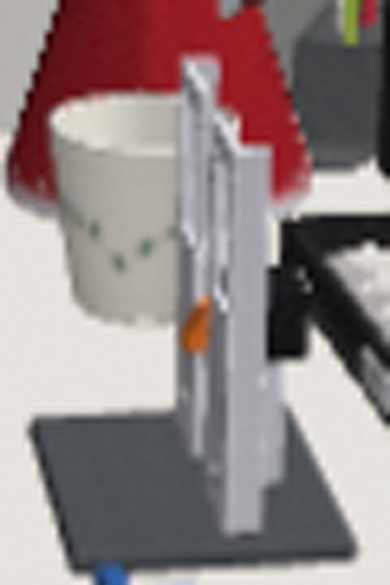

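View pics/c4.png

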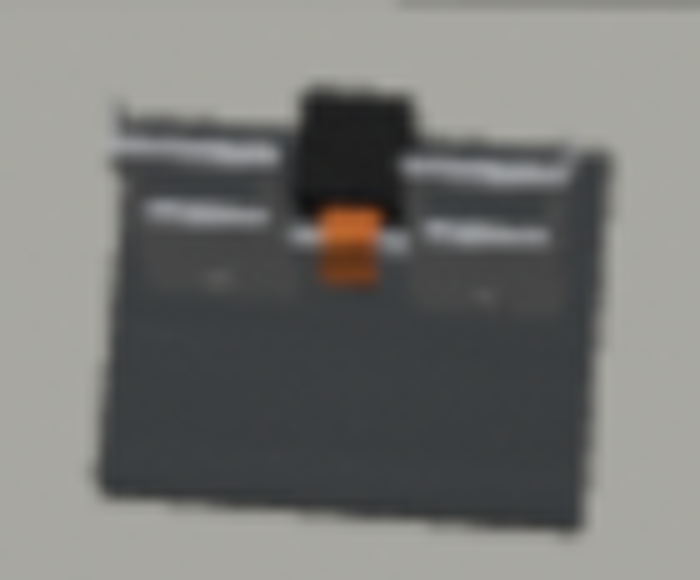

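```bash
cat > h.py <<'E'
import numpy as np, cv2, json, os
from scipy.spatial.transform import Rotation as R
from scipy.optimize import least_squares
from bench import env, snapshot, calibration, finder
CAL={n:calibration(n) for n in ["side","top","wrist"]}
def wcam(s):
    T=np.eye(4);T[:3,:3]=R.from_rotvec(s['ee_rot']).as_matrix();T[:3,3]=s['eef_pos']
    M=np.linalg.inv(T@np.array(CAL['wrist']['T_tool_cam']));return M[:3,:3],M[:3,3]
def ext(n): 
    c=CAL[n];return cv2.Rodrigues(np.array(c['rvec']))[0],np.array(c['tvec'])
def proj(P,n,E=None):
    r,t=E or ext(n);K=np.array(CAL[n]['camera_matrix'])
    q=(np.atleast_2d(P)@r.T+t)@K.T;return q[:,:2]/q[:,2:]
def pose(p,pts):  # p=x,y,z,yaw
    c,s=np.cos(p[3]),np.sin(p[3]);return np.array(pts,float)@np.array([[c,-s,0],[s,c,0],[0,0,1]]).T+p[:3]
def fit(obs,p0,fixz=None,verbose=1):
    # obs: list (cam,E,model pt,px)
    def f(p):
        p=np.array(p); 
        if fixz is not None:p=np.array([p[0],p[1],fixz,p[2]])
        return np.concatenate([proj(pose(p,[m]),n,E)[0]-u for n,E,m,u in obs])
    x0=p0 if fixz is None else [p0[0],p0[1],p0[3]]
    r=least_squares(f,x0,loss='soft_l1');
    if verbose:print(np.round(r.x,3),'res',np.round(r.fun.reshape(-1,2),1).tolist())
    return r.x
def ray(n,px,z,E=None):
    r,t=E or ext(n);K=np.array(CAL[n]['camera_matrix'])
    d=r.T@np.linalg.inv(K)@[px[0],px[1],1];o=-r.T@t;return o+d*(z-o[2])/d[2]
E
python3 - <<'E'
from h import *
s=lambda x,y:(190+x/10-.45,155+y/10-.45); t=lambda x,y:(140+x/10-.45,195+y/10-.45)
obs=[('side',None,(-20,-8,20),s(177,128)),('side',None,(20,-8,20),s(299,130)),
('top',None,(42,58,20),t(93,128)),('side',None,(42,-54,-77),s(375,480)),('side',None,(-43,-54,-77),s(98,483)),
('top',None,(-43,54,-77),t(80,432)),('top',None,(-43,-54,-77),t(468,490)),('top',None,(42,-58,20),t(505,190))]
fit(obs,[600,200,77,0])
for tz in(0,):
  s=lambda x,y:(250+x/6.5-.42,145+y/6.5-.42); t=lambda x,y:(210+x/10-.45,145+y/10-.45)
  print('catch front top view',ray('top',t(348,283),78))
  # catch tip both views; uprights
  obs=[('side',None,(0,-57,178),s(272,150)),('side',None,(0,57,178),s(183,60)),
  ('side',None,(-8,0,75),s(188,345)),('top',None,(-8,8,72),t(322,283)),('top',None,(-8,-8,72),t(376,285))]
  fit(obs,[700,0,0,0])
for p in [(100,490),(578,528),(608,155),(125,120)]: print(ray('top',t(*p),8))
for p in [(145,212),(268,215),(425,230),(550,240),(290,235),(405,245)]: print(ray('top',t(*p),105), ray('top',t(*p),178))
E
```

```text
[412.361 269.534  79.543  -6.476] res [[-0.9, 0.3], [0.0, -0.0], [-0.1, -2.4], [-0.2, 0.0], [-0.6, -0.1], [3.7, -0.0], [0.0, 0.6], [-1.2, -1.4]]
catch front top view [558.94427259  47.42389641  78.        ]
[561.12   50.86   -3.46  -10.351] res [[-0.2, -11.1], [-13.2, 12.3], [1.4, 0.1], [5.3, 0.5], [-3.4, -3.9]]
[511.49852011 125.32939905   8.        ]
[497.77144486 -19.84608432   8.        ]
[614.30853896 -31.13086885   8.        ]
[627.57880198 117.80676847   8.        ]
[574.41181857 104.63496416 105.        ] [556.45687102  99.37164316 178.        ]
[573.02891171  69.41743594 105.        ] [555.15174726  66.1349632  178.        ]
[567.98151878  24.53323967 105.        ] [550.38825044  23.77532747 178.        ]
[564.53910549 -11.15747308 105.        ] [547.13945945  -9.90792223 178.        ]
[567.05956329  63.15439286 105.        ] [549.51815135  60.22419181 178.        ]
[563.65816542  30.29902899 105.        ] [546.30806881  29.2168137  178.        ]
```

```bash
cat >> h.py <<'E'
def goal(x,y,z,yaw,s=None):
    "tool down, tool x = -(cos yaw, sin yaw)"
    s=s or env.state();A=R.from_rotvec(s['ee_rot']);c,n=np.cos(yaw),np.sin(yaw)
    B=R.from_matrix(np.array([[-c,-n,0],[-n,c,0],[0,0,-1]]).T if 0 else np.column_stack([[-c,-n,0],[-n,c,0],[0,0,-1]]))
    t=A.inv().apply(np.array([x,y,z])-s['eef_pos']);d=np.degrees((A.inv()*B).as_rotvec())
    print('t',np.round(t,1),'dr',np.round(d,2),'at',np.round(s['eef_pos'],1));return t,d
E
python3 - <<'E'
from h import *
s=env.state()
goal(470,258,260,-.193)
print(proj(np.array([s['eef_pos']]),'wrist',wcam(s)))
E
```

```text
t [-347.  -241.3  -61.7] dr [ 0.   -0.   -9.84] at [231.8 607.2 198.3]
[[255.69724151 226.3211263 ]]
```

What could be taken for the blue shelf:
- the large blue shelf with claws: top (170,226), side (215,185)
- the small blue shelf: top (312,202), side (267,250)
- the grey shelf: top (360,227), side (247,280)

I choose the large one on the left. It has claws and is about 116 mm wide, and crops c1/c2 confirm it. I'll go there with the wrist camera.

```bash
python3 -m handwheel '[{"translation":[-20,-14,-60],"dr":[0,0,0],"jaw":-1},{"translation":[-347,-241,-62],"dr":[0,0,-9.8],"jaw":-1},{"translation":[-347,-241,-62],"dr":[0,0,-9.8],"jaw":-1},{"translation":[-347,-241,-62],"dr":[0,0,-9.8],"jaw":-1},{"translation":[-347,-241,-62],"dr":[0,0,-9.8],"jaw":-1},{"translation":[-347,-241,-62],"dr":[0,0,-9.8],"jaw":-1},{"translation":[-347,-241,-62],"dr":[0,0,-9.8],"jaw":-1},{"translation":[-347,-241,-62],"dr":[0,0,-9.8],"jaw":-1},{"translation":[-347,-241,-62],"dr":[0,0,-9.8],"jaw":-1},{"translation":[-347,-241,-62],"dr":[0,0,-9.8],"jaw":-1},{"translation":[-347,-241,-62],"dr":[0,0,-9.8],"jaw":-1},{"translation":[-347,-241,-62],"dr":[0,0,-9.8],"jaw":-1}]'
python3 - <<'E'
from h import *
s=env.state();print(s['clock'],s['eef_pos'],s['joint_vel'].max())
im=snapshot('wrist');cv2.imwrite('pics/w1.png',im[:,:,::-1]);np.savez('w1.npz',p=s['eef_pos'],r=s['ee_rot'])
print(finder.boxes_of('blue_shelf_grip','wrist'))
E
```

```text
clock: 1.95
eef_pos: [469.1, 259.9, 260.2]
ee_rot: [-0.3, -3.126, -0.002]
ft_force: [-0.5, 0.3, 0.4]
opening: 92.7
1.95 [469.10625068 259.86237964 260.24753926] 0.0016912968080100741
[{'rect': [0.2, 190.8, 27.8, 61.1], 'p': 0.8}, {'rect': [213.0, 88.2, 92.3, 85.5], 'p': 0.56}]
```

View pics/w1.png

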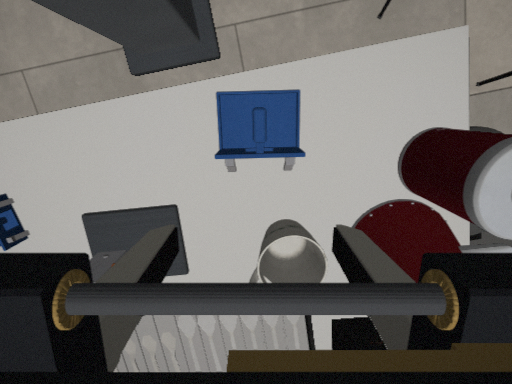

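Run:
```python
import cv2
a=cv2.imread('pics/w1.png')[80:180,200:320];cv2.imwrite('pics/c5.png',cv2.resize(a,None,fx=6,fy=6,interpolation=cv2.INTER_CUBIC))
```

```text
(no output)
```

View pics/c5.png

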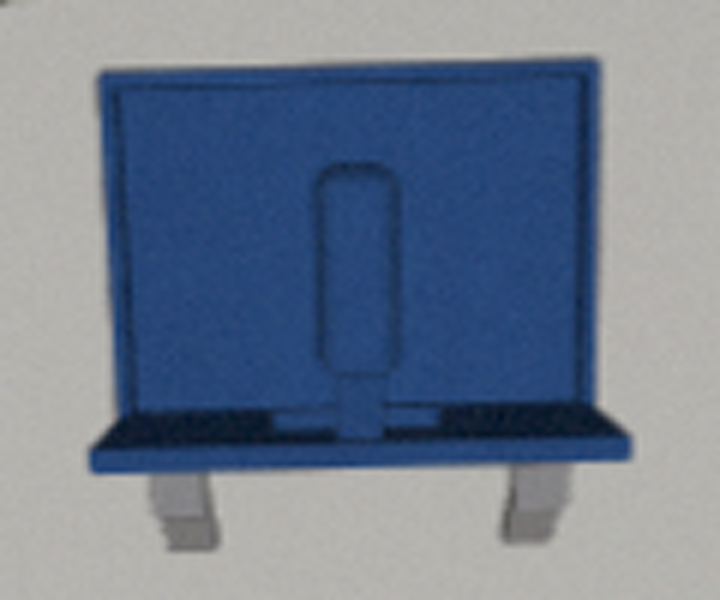

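Run:
```python
from h import *
d=np.load('w1.npz');E=wcam({'eef_pos':d['p'],'ee_rot':d['r']})
w=lambda x,y:np.array((200+x/6-.42,80+y/6-.42))
s=lambda x,y:(190+x/10-.45,155+y/10-.45); t=lambda x,y:(140+x/10-.45,195+y/10-.45)
W=[('wrist',E,(-20,0,20),w(358,163)),('wrist',E,(20,0,20),w(358,376)),('wrist',E,(0,-8,20),w(317,268)),('wrist',E,(0,8,20),w(400,268))]
S=[('side',None,(-20,-8,20),s(177,128)),('side',None,(20,-8,20),s(299,130)),('side',None,(42,-54,-77),s(375,480)),('side',None,(-43,-54,-77),s(98,483))]
fit(W,[412,270,77,-.19]);fit(W+S,[412,270,77,-.19])
for z in (0,20,60,90,97):
  a,b=[ray('wrist',w(*p),z,E) for p in((92,470),(630,458))];print(z,a,b,np.linalg.norm(a-b),np.arctan2(-(b-a)[0],(b-a)[1]),(a+b)/2)
for z in (0,8,12,97):
  a,b=[ray('wrist',w(*p),z,E) for p in((100,73),(598,60))];print(z,a,b,np.linalg.norm(a-b),np.arctan2(-(b-a)[0],(b-a)[1]),(a+b)/2)
```

```text
[ 4.11934e+02  2.75603e+02  7.26630e+01 -1.89000e-01] res [[0.0, -0.3], [0.0, -0.3], [-0.0, 0.3], [-0.0, 0.2]]
[ 4.11929e+02  2.75569e+02  7.73960e+01 -1.69000e-01] res [[-0.3, -0.3], [0.4, 0.1], [-0.1, 0.6], [0.1, 0.3], [-1.2, 0.4], [-0.3, 0.0], [-0.2, -0.1], [-0.5, -0.0]]
0 [451.46457604 201.44401758   0.        ] [474.27220435 334.16246659   0.        ] 134.66393212991557 -0.17018737063356743 [462.8683902  267.80324208   0.        ]
20 [448.9750306  204.68111225  20.        ] [470.76146332 331.45718562  20.        ] 128.63444884425272 -0.17018737063356768 [459.86824696 268.06914893  20.        ]
60 [443.99593972 211.15530159  60.        ] [463.73998126 326.04662368  60.        ] 116.57548227292709 -0.17018737063356765 [453.86796049 268.60096263  60.        ]
90 [440.26162156 216.0109436   90.        ] [458.47386971 321.98870222  90.        ] 107.53125734443293 -0.1701873706335674 [449.36774563 268.99982291  90.        ]
97 [439.39028065 217.14392673  97.        ] [457.24511035 321.04185388  97.        ] 105.42093819445091 -0.17018737063356754 [448.3176955  269.09289031  97.        ]
0 [359.94889027 224.67419463   0.        ] [379.59960501 340.66872399   0.        ] 117.64727549529974 -0.16781735653120228 [369.77424764 282.67145931   0.        ]
8 [360.5920924  225.55298653   8.        ] [379.89086834 339.47008636   8.        ] 115.54024573615578 -0.16781735653120242 [370.24148037 282.51153644   8.        ]
12 [360.91369346 225.99238248  12.        ] [380.0365     338.87076754  12.        ] 114.48673085658385 -0.16781735653120244 [370.47509673 282.43157501  12.        ]
97 [367.74771608 235.32954645  97.        ] [383.13117289 326.13524265  97.        ] 92.09953966567953 -0.16781735653120206 [375.43944448 280.73239455  97.        ]
```

Run:
```python
from h import *
goal(412,275.6,140,-.169);goal(412,275.6,58,-.169)
```

```text
t [ 58.5   4.1 120.2] dr [ 0.04 -0.05 -1.19] at [468.8 260.4 260.2]
t [ 58.4   4.  202.2] dr [ 0.04 -0.05 -1.19] at [468.8 260.4 260.2]
```

```bash
python3 -m handwheel '[{"translation":[58.5,4,40],"dr":[0,0,-1.2],"jaw":-1},{"translation":[58.5,4,90],"dr":[0,0,-1.2],"jaw":-1},{"translation":[58.5,4,120],"dr":[0,0,-1.2],"jaw":-1},{"translation":[58.5,4,120],"dr":[0,0,-1.2],"jaw":-1},{"translation":[58.5,4,145],"dr":[0,0,-1.2],"jaw":-1},{"translation":[58.5,4,170],"dr":[0,0,-1.2],"jaw":-1},{"translation":[58.5,4,190],"dr":[0,0,-1.2],"jaw":-1},{"translation":[58.5,4,202],"dr":[0,0,-1.2],"jaw":-1},{"translation":[58.5,4,202],"dr":[0,0,-1.2],"jaw":-1}]'
python3 - <<'E'
from h import *
s=env.state();goal(412,275.6,58,-.169)
im=snapshot('wrist');cv2.imwrite('pics/w2.png',im[:,:,::-1])
im=snapshot('side');cv2.imwrite('pics/s2.png',cv2.resize(im[100:280,150:330,::-1],None,fx=3.3,fy=3.3))
E
```

```text
clock: 2.95
eef_pos: [412.1, 276.1, 58.2]
ee_rot: [-0.264, -3.129, -0.001]
ft_force: [-0.8, -0.6, 0.8]
opening: 92.9
t [ 0.1 -0.5  0.2] dr [ 0.03 -0.07  0.05] at [412.1 276.1  58.2]
```

View pics/w2.png

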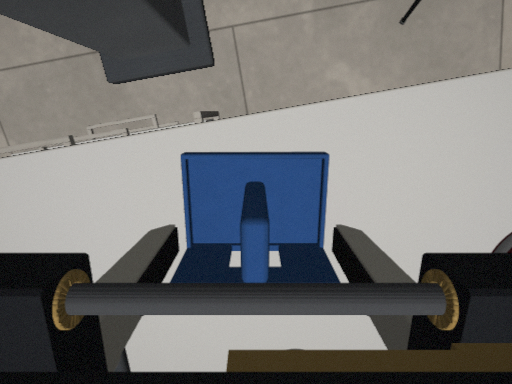

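View pics/s2.png

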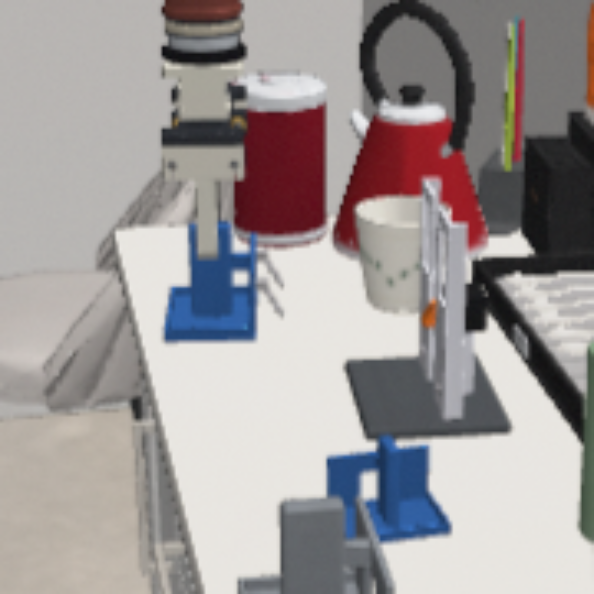

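The fin stands centred between the fingers: wrist (256,215), side crop (210,255), with the finger at mid-fin. I'll close, then lift slightly.

```bash
python3 -m handwheel '[{"translation":[0,0,0],"dr":[0,0,0],"jaw":1},{"translation":[0,0,0],"dr":[0,0,0],"jaw":1},{"translation":[0,0,0],"dr":[0,0,0],"jaw":1},{"translation":[0,0,0],"dr":[0,0,0],"jaw":1},{"translation":[0,0,0],"dr":[0,0,0],"jaw":1},{"translation":[0,0,0],"dr":[0,0,0],"jaw":1},{"translation":[0,0,0],"dr":[0,0,0],"jaw":1},{"translation":[0,0,0],"dr":[0,0,0],"jaw":1}]' 45
python3 - <<'E'
from h import *
s=env.state();print(s['opening'],s['ft_force'],s['eef_pos'])
E
```

```text
clock: 3.85
eef_pos: [412.9, 276.4, 59.4]
ee_rot: [0.264, 3.13, 0.004]
ft_force: [-0.5, 0.1, 0.2]
opening: 33.2
33.181266699347994 [-0.49673612  0.12140697  0.20804643] [412.85358649 276.43201043  59.35238388]
```

```bash
python3 -m handwheel '[{"translation":[0,0,0],"dr":[0,0,0],"jaw":1},{"translation":[0,0,0],"dr":[0,0,0],"jaw":1},{"translation":[0,0,0],"dr":[0,0,0],"jaw":1},{"translation":[0,0,0],"dr":[0,0,0],"jaw":1},{"translation":[0,0,0],"dr":[0,0,0],"jaw":1}]' 45
python3 - <<'E'
from h import *
s=env.state();print(s['opening'],s['ft_force'],s['eef_pos'])
goal(412,275.6,58,-.169)
E
```

```text
clock: 4.35
eef_pos: [412.8, 276.2, 59.3]
ee_rot: [0.264, 3.13, 0.003]
ft_force: [-0.6, -0.4, -0.2]
opening: 15.6
15.555700553046073 [-0.57829697 -0.44353163 -0.20906007] [412.77256644 276.23386198  59.28936024]
t [ 0.7 -0.8  1.3] dr [0.11 0.02 0.02] at [412.8 276.2  59.3]
```

Run:
```python
import cv2
a=cv2.imread('pics/w1.png')[195:295,70:200];cv2.imwrite('pics/c6.png',cv2.resize(a,None,fx=6,fy=6,interpolation=cv2.INTER_CUBIC))
```

```text
(no output)
```

View pics/c6.png

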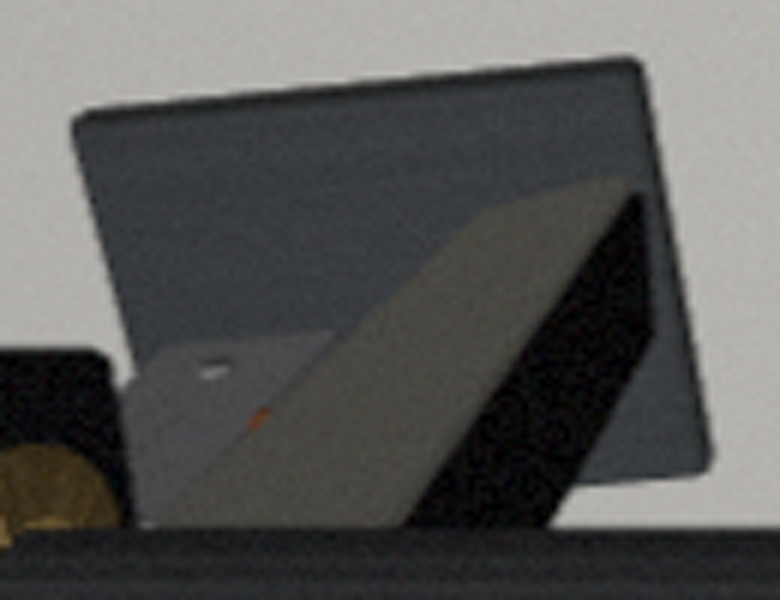

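Run:
```python
from h import *
d=np.load('w1.npz');E=wcam({'eef_pos':d['p'],'ee_rot':d['r']})
w=lambda x,y:np.array((70+x/6-.42,195+y/6-.42));t=lambda x,y:(210+x/10-.45,145+y/10-.45)
for p in[(74,116),(640,58),(712,465)]: print(ray('wrist',w(*p),3,E),ray('wrist',w(*p),10,E))
for p in[(100,492),(578,530),(606,155)]: print(ray('top',t(*p),3),ray('top',t(*p),10))
goal(477.7,54.8,157,-.088); s=env.state(); goal(*(s['eef_pos']+[0,0,100]),-.088)
p=[567.3,46.9,0,-.088]
a=cv2.imread('pics/side0.png');b=cv2.imread('pics/top0.png')
pts=[(0,y+q,z) for y in(-40,40) for q in(-17,17) for z in(105,165)]+[(-8,-8,70),(-8,8,70),(0,0,0)]
a=cv2.resize(a[145:235,250:310],None,fx=6,fy=6,interpolation=2);b=cv2.resize(b[145:203,210:280],None,fx=6,fy=6,interpolation=2)
for im,n,o in((a,'side',(250,145)),(b,'top',(210,145))):
  for u in proj(pose(p,pts),n): cv2.circle(im,tuple(int(v) for v in ((u-o+.5)*6)),3,(0,0,255),-1)
h=max(a.shape[0],b.shape[0]);f=lambda i:cv2.copyMakeBorder(i,0,h-i.shape[0],0,0,0)
cv2.imwrite('pics/ov.png',np.hstack([f(a),f(b)]))
```

```text
[497.25286199 -23.32659746   3.        ] [495.6532123  -18.63962755  10.        ]
[510.21597106 126.37334341   3.        ] [508.41180297 128.69850396  10.        ]
[628.56405286 115.11860814   3.        ] [624.89271231 117.62133415  10.        ]
[511.79655511 125.73792783   3.        ] [510.51340415 125.16447566  10.        ]
[498.02278853 -19.94605037   3.        ] [496.80851291 -19.79101395  10.        ]
[615.60465501 -30.66363834   3.        ] [613.80241461 -30.45500893  10.        ]
t [-101.2 -207.2  -98.1] dr [ 0.11  0.02 -4.62] at [412.8 276.2  59.3]
t [  -0.     0.2 -100. ] dr [ 0.11  0.02 -4.62] at [412.8 276.2  59.3]
```

View pics/ov.png

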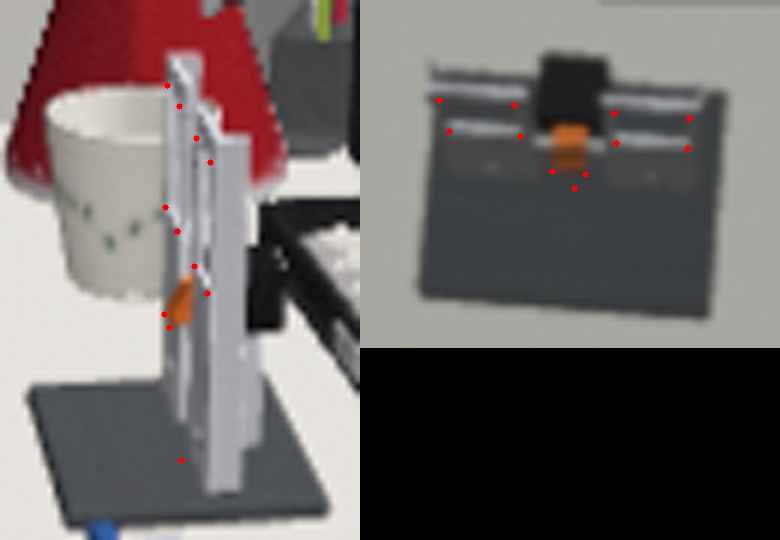

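```bash
python3 -m handwheel '[{"translation":[0,0,-25],"dr":[0,0,0],"jaw":1},{"translation":[0,0,-60],"dr":[0,0,0],"jaw":1},{"translation":[0,0,-98],"dr":[0,0,0],"jaw":1},{"translation":[-15,-30,-98],"dr":[0,0,-1],"jaw":1},{"translation":[-30,-65,-98],"dr":[0,0,-2],"jaw":1},{"translation":[-48,-100,-98],"dr":[0,0,-3],"jaw":1},{"translation":[-66,-135,-98],"dr":[0,0,-4],"jaw":1},{"translation":[-84,-170,-98],"dr":[0,0,-4.6],"jaw":1},{"translation":[-95,-195,-98],"dr":[0,0,-4.6],"jaw":1},{"translation":[-101,-207,-98],"dr":[0,0,-4.6],"jaw":1},{"translation":[-101,-207,-98],"dr":[0,0,-4.6],"jaw":1}]' 45
python3 - <<'E'
from h import *
s=env.state();print(s['opening'],s['ft_force'],s['eef_pos']);goal(477.7,54.8,157,-.088)
im=snapshot('side');cv2.imwrite('pics/s3.png',im[:,:,::-1]);cv2.imwrite('pics/s3c.png',cv2.resize(im[110:240,200:330,::-1],None,fx=4.5,fy=4.5,interpolation=2))
im=snapshot('top');cv2.imwrite('pics/t3.png',im[:,:,::-1]);cv2.imwrite('pics/t3c.png',cv2.resize(im[140:240,190:300,::-1],None,fx=5,fy=5,interpolation=2))
im=snapshot('wrist');cv2.imwrite('pics/w3.png',im[:,:,::-1])
E
```

```text
clock: 5.45
eef_pos: [477.5, 53.3, 156.5]
ee_rot: [-0.145, -3.138, -0.002]
ft_force: [-0.2, -1.3, -3.0]
opening: 15.3
15.286205968686254 [-0.20168984 -1.29235691 -2.95630081] [477.4932875   53.27339678 156.50847302]
t [-0.1  1.5 -0.5] dr [ 0.06 -0.02 -0.24] at [477.5  53.3 156.5]
```

View pics/s3c.png

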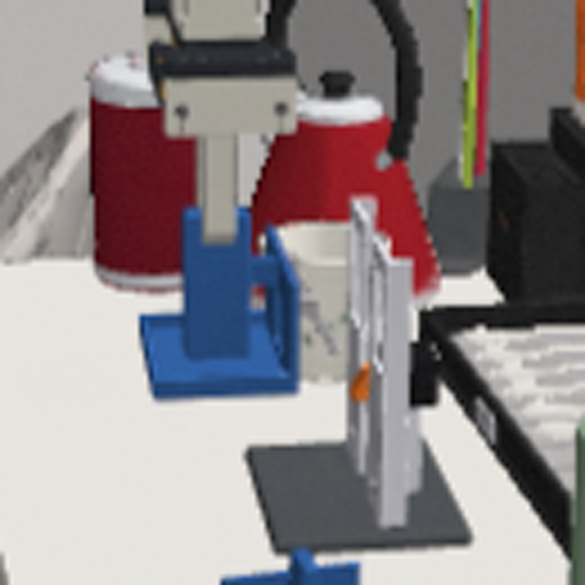

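View pics/t3c.png

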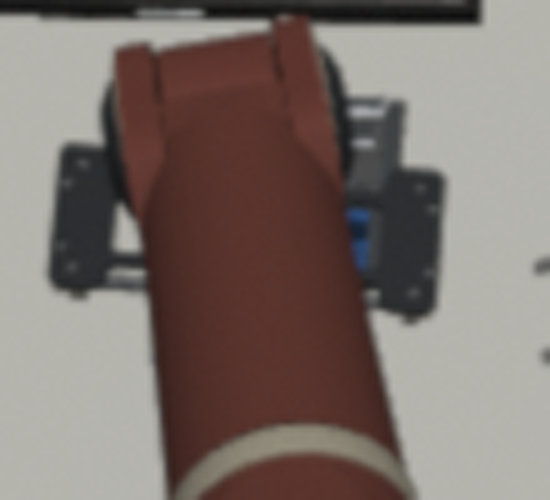

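View pics/w3.png

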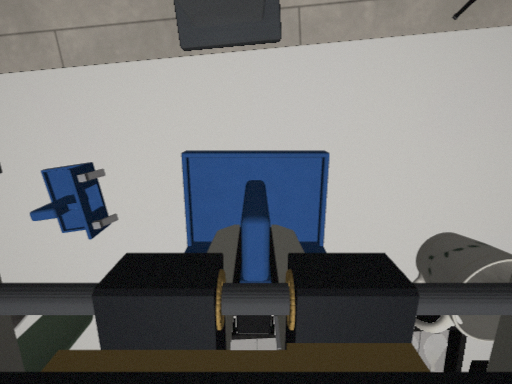

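Run:
```python
from h import *
p=[477.5,53.5,174.3,-.084]
pts=[(42,-58,-77),(-43,-58,-77),(-20,-8,20),(20,-8,20)]
print((proj(pose(p,pts),'side')-[200,110]+.5)*4.5)
for x in (-42,-39):
  c=np.array([567.8,46.9])+x*np.array([np.cos(.088),-np.sin(.088)]);goal(*c,157,-.088)
```

```text
[[299.50555831 394.87532121]
 [152.93624469 401.72816223]
 [182.4973962  212.94153256]
 [250.9079857  210.47936859]]
t [-49.5  -2.7  -0.3] dr [ 0.19 -0.03  0.17] at [476.9  57.5 156.7]
t [-52.5  -2.7  -0.3] dr [ 0.19 -0.03  0.17] at [476.9  57.5 156.7]
```

```bash
python3 -m handwheel '[{"translation":[0,0,0],"dr":[0,0,0],"jaw":1},{"translation":[0,0,0],"dr":[0,0,0],"jaw":1}]'
python3 - <<'E'
from h import *
for x in (-80,-42,-39):
  c=np.array([567.8,46.9])+x*np.array([np.cos(.088),-np.sin(.088)]);goal(*c,157,-.088)
E
```

```text
clock: 5.8
eef_pos: [476.4, 59.5, 156.6]
ee_rot: [-0.128, -3.138, -0.007]
ft_force: [-0.5, 0.0, -3.1]
opening: 15.6
t [-12.1  -4.6  -0.4] dr [ 0.25 -0.07  0.37] at [476.4  59.5 156.6]
t [-50.1  -4.9  -0.4] dr [ 0.25 -0.07  0.37] at [476.4  59.5 156.6]
t [-53.1  -4.9  -0.4] dr [ 0.25 -0.07  0.37] at [476.4  59.5 156.6]
```

```bash
python3 -m handwheel '[{"translation":[0,0,0],"dr":[0,0,0],"jaw":1},{"translation":[0,0,0],"dr":[0,0,0],"jaw":1}]'
python3 - <<'E'
from h import *
s=env.state();print(s['joint_vel'],s['q'],s['eef_pos'],s['ft_force'])
E
```

```text
clock: 6.0
eef_pos: [476.2, 60.4, 156.7]
ee_rot: [-0.126, -3.138, -0.007]
ft_force: [0.5, -0.4, -2.5]
opening: 15.5
[ 0.00680301  0.00199284  0.006203    0.00029301  0.00335301  0.00085548
 -0.00049727] [-1.58911039e-01  4.07983777e-01 -1.28800385e-02  1.95488622e+00
  3.43046153e-04  7.78794316e-01  1.31966452e+00] [476.24313477  60.36873541 156.66116605] [ 0.45244232 -0.39982549 -2.53505414]
```

```bash
python3 -m handwheel '[{"translation":[-6,-5.5,-0.5],"dr":[0.2,0,0.4],"jaw":1},{"translation":[-6,-5.5,-0.5],"dr":[0.2,0,0.4],"jaw":1},{"translation":[-16,-5.5,-0.5],"dr":[0.2,0,0.4],"jaw":1},{"translation":[-26,-5.5,-0.5],"dr":[0.2,0,0.4],"jaw":1},{"translation":[-34,-5.5,-0.5],"dr":[0.2,0,0.4],"jaw":1},{"translation":[-38,-5.5,-0.5],"dr":[0.2,0,0.4],"jaw":1},{"translation":[-38,-5.5,-0.5],"dr":[0.2,0,0.4],"jaw":1}]'
python3 - <<'E'
from h import *
for x in (-42,-39):
  c=np.array([567.8,46.9])+x*np.array([np.cos(.088),-np.sin(.088)]);goal(*c,157,-.088)
print(env.state()['ft_force'])
im=snapshot('side');cv2.imwrite('pics/s4c.png',cv2.resize(im[110:240,200:330,::-1],None,fx=4.5,fy=4.5,interpolation=2))
goal(*c,157,-.088)
E
```

```text
clock: 6.7
eef_pos: [514.4, 51.7, 156.9]
ee_rot: [-0.137, -3.138, -0.002]
ft_force: [-0.0, 0.2, -2.4]
opening: 15.5
t [-11.6  -0.1  -0.1] dr [ 0.07 -0.06  0.03] at [514.4  51.7 156.9]
t [-14.6  -0.1  -0.1] dr [ 0.07 -0.06  0.03] at [514.4  51.7 156.9]
[-0.01344045  0.17685164 -2.36845409]
t [-15.3  -0.2  -0.2] dr [ 0.06 -0.11  0.04] at [513.7  51.8 156.9]
```

View pics/s4c.png

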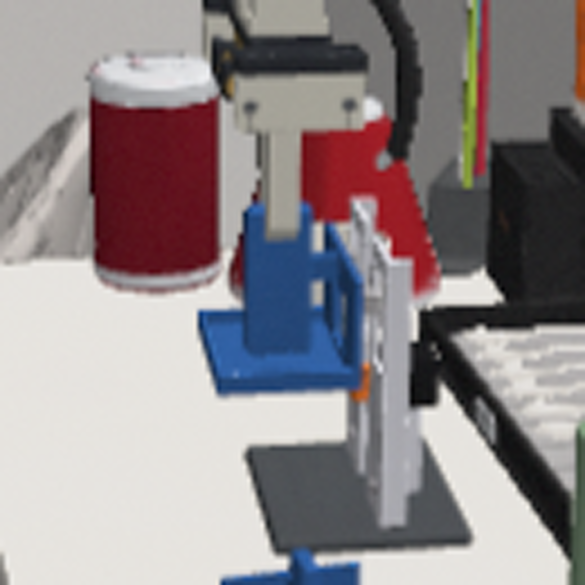

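The claws are in the slots: no contact force, with the plate about 12 mm before the uprights (side crop (355,330)). I'll go on to contact.

```bash
python3 -m handwheel '[{"translation":[-6,0,0],"dr":[0,0,0],"jaw":1},{"translation":[-10,0,0],"dr":[0,0,0],"jaw":1},{"translation":[-12,0,0],"dr":[0,0,0],"jaw":1},{"translation":[-12,0,0],"dr":[0,0,0],"jaw":1}]'; python3 -m handwheel '[{"translation":[-1,0,0],"dr":[0,0,0],"jaw":1},{"translation":[-2,0,0],"dr":[0,0,0],"jaw":1},{"translation":[-2,0,0],"dr":[0,0,0],"jaw":1}]';python3 - <<'E'
from h import *
for x in (-42,-39):
  c=np.array([567.8,46.9])+x*np.array([np.cos(.088),-np.sin(.088)]);goal(*c,157,-.088)
print(env.state()['ft_force'],env.state()['moment'])
E
```

```text
clock: 7.15
eef_pos: [525.6, 50.7, 156.7]
ee_rot: [-0.137, -3.136, -0.002]
ft_force: [-0.7, -0.5, -3.3]
opening: 15.5
clock: 7.45
eef_pos: [525.8, 50.7, 156.3]
ee_rot: [-0.137, -3.132, -0.002]
ft_force: [-4.6, 0.8, -1.2]
opening: 15.6
t [-0.2 -0.1 -0.7] dr [ 0.04 -0.37  0.04] at [525.8  50.7 156.3]
t [-3.2 -0.1 -0.7] dr [ 0.04 -0.37  0.04] at [525.8  50.7 156.3]
[-4.57161377  0.76603917 -1.24561942] [ 0.09651377  1.02325711 -0.06462288]
```

```bash
python3 -m handwheel '[{"translation":[0.7,0,0],"dr":[0,-0.3,0],"jaw":1},{"translation":[0.7,0,4],"dr":[0,-0.3,0],"jaw":1},{"translation":[0.7,0,8],"dr":[0,-0.3,0],"jaw":1},{"translation":[0.7,0,12],"dr":[0,-0.3,0],"jaw":1},{"translation":[0.7,0,16],"dr":[0,-0.3,0],"jaw":1},{"translation":[0.7,0,20],"dr":[0,-0.3,0],"jaw":1},{"translation":[0.7,0,20],"dr":[0,-0.3,0],"jaw":1}]' 55;python3 - <<'E'
from h import *
x=-42.2
c=np.array([567.8,46.9])+x*np.array([np.cos(.088),-np.sin(.088)]);goal(*c,119.3,-.088)
print(env.state()['ft_force'],env.state()['moment'])
im=snapshot('side');cv2.imwrite('pics/s5c.png',cv2.resize(im[110:240,200:330,::-1],None,fx=4.5,fy=4.5,interpolation=2))
E
```

```text
clock: 8.15
eef_pos: [523.8, 51.0, 135.7]
ee_rot: [-0.136, -3.135, -0.001]
ft_force: [-3.8, 1.1, 0.5]
opening: 15.2
t [-2.1 -0.2 16.4] dr [ 0.03 -0.22  0.06] at [523.8  51.  135.7]
[-3.76752467  1.14127825  0.48586492] [0.18703899 1.08129426 0.03586816]
```

View pics/s5c.png

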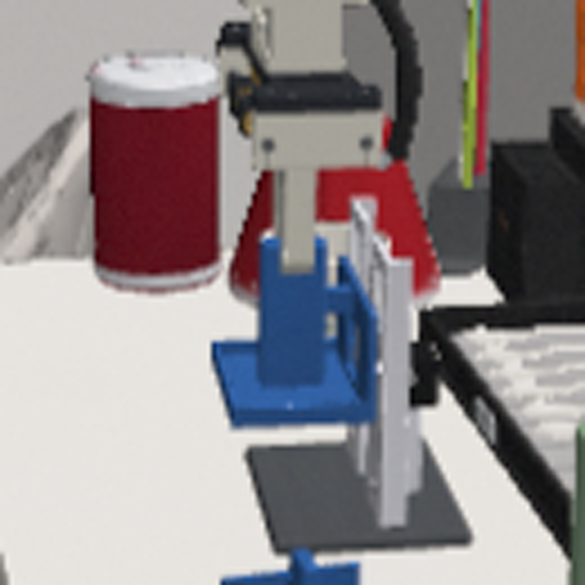

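```bash
python3 -m handwheel '[{"translation":[-1.5,0,3],"dr":[0,-0.2,0],"jaw":1},{"translation":[-1.5,0,6],"dr":[0,-0.2,0],"jaw":1},{"translation":[-1.5,0,9],"dr":[0,-0.2,0],"jaw":1},{"translation":[-1.5,0,12],"dr":[0,-0.2,0],"jaw":1},{"translation":[-1.5,0,12],"dr":[0,-0.2,0],"jaw":1}]' 55;python3 - <<'E'
from h import *
x=-42.2
c=np.array([567.8,46.9])+x*np.array([np.cos(.088),-np.sin(.088)]);goal(*c,119.3,-.088)
print(env.state()['ft_force'],env.state()['moment'])
E
```

```text
clock: 8.7
eef_pos: [524.2, 50.8, 122.8]
ee_rot: [-0.136, -3.136, -0.0]
ft_force: [-4.8, 0.7, -3.6]
opening: 15.5
t [-1.6 -0.   3.5] dr [-0.   -0.17  0.06] at [524.2  50.8 122.8]
[-4.80982327  0.65847146 -3.56419316] [0.14825955 1.31487749 0.04033719]
```

```bash
python3 -m handwheel '[{"translation":[-1,0,2],"dr":[0,0,0],"jaw":1},{"translation":[-1,0,4],"dr":[0,0,0],"jaw":1},{"translation":[-1,0,5],"dr":[0,0,0],"jaw":1},{"translation":[-1,0,5],"dr":[0,0,0],"jaw":1}]' 55;python3 - <<'E'
from h import *
x=-42.2
c=np.array([567.8,46.9])+x*np.array([np.cos(.088),-np.sin(.088)]);goal(*c,119.3,-.088)
print(env.state()['ft_force'],env.state()['moment'])
im=snapshot('side');cv2.imwrite('pics/s6c.png',cv2.resize(im[110:240,200:330,::-1],None,fx=4.5,fy=4.5,interpolation=2))
E
```

```text
clock: 9.1
eef_pos: [525.7, 50.6, 119.2]
ee_rot: [-0.137, -3.137, -0.0]
ft_force: [-6.2, 0.5, 5.3]
opening: 15.8
t [-0.1  0.1 -0.1] dr [ 0.01 -0.08  0.02] at [525.7  50.6 119.2]
[-6.18404225  0.49947399  5.34371286] [ 0.06002442  1.40880026 -0.10367582]
```

View pics/s6c.png

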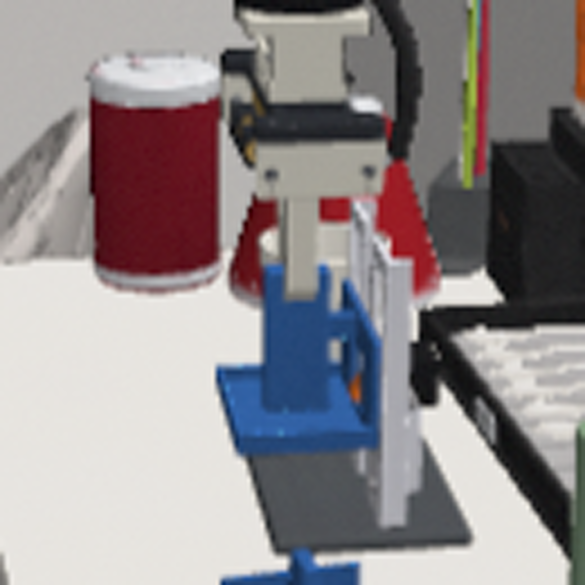

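```bash
python3 -m handwheel '[{"translation":[-0.5,0,1.5],"dr":[0,0,0],"jaw":1},{"translation":[-0.5,0,3],"dr":[0,0,0],"jaw":1},{"translation":[-0.5,0,3],"dr":[0,0,0],"jaw":1}]' 55;python3 - <<'E'
from h import *
s=env.state();print(s['ft_force'],s['moment'],s['eef_pos'])
im=snapshot('side');cv2.imwrite('pics/s7c.png',cv2.resize(im[160:220,230:300,::-1],None,fx=9,fy=9,interpolation=2))
im=snapshot('wrist');cv2.imwrite('pics/w7.png',im[:,:,::-1])
print(finder.boxes_of('catch','side'))
E
```

```text
clock: 9.45
eef_pos: [525.7, 50.6, 119.1]
ee_rot: [-0.138, -3.137, -0.001]
ft_force: [-11.3, -0.4, 17.8]
opening: 15.3
[-11.25010709  -0.44686084  17.80856393] [ 0.04513856  2.43982764 -0.11437751] [525.69329858  50.57570139 119.08095477]
[]
```

View pics/s7c.png

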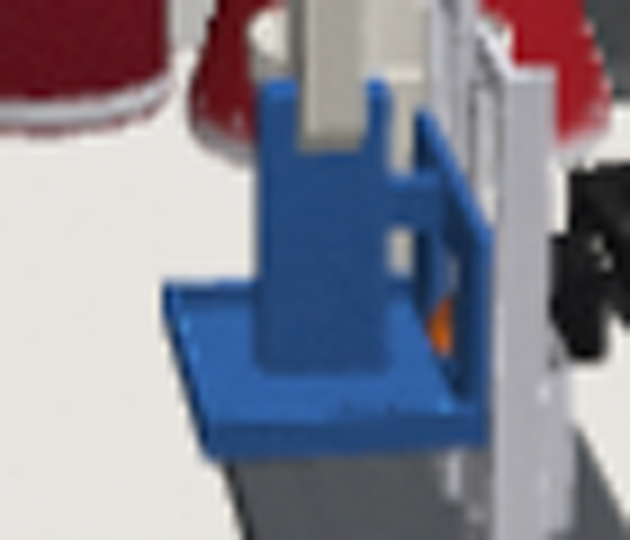

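View pics/w7.png

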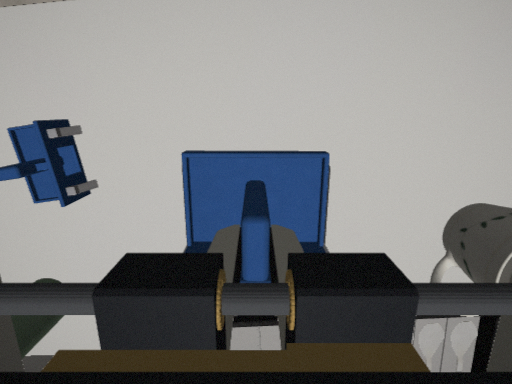

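z stopped at 119.1 under about 20 N, so it rests on the sills. The catch shows orange in the window at side crop (442,325). A gentle upward tug will check the latch, then I'll relax.

```bash
python3 -m handwheel '[{"translation":[0.5,0,-2],"dr":[0,0,0],"jaw":1},{"translation":[0.5,0,-3],"dr":[0,0,0],"jaw":1},{"translation":[0.5,0,-3],"dr":[0,0,0],"jaw":1}]'; python3 -m handwheel '[{"translation":[0,0,0.5],"dr":[0,0,0],"jaw":1},{"translation":[0,0,1.5],"dr":[0,0,0],"jaw":1},{"translation":[0,0,1.5],"dr":[0,0,0],"jaw":1}]'
```

```text
clock: 9.9
eef_pos: [525.8, 50.5, 121.2]
ee_rot: [-0.138, -3.138, -0.001]
ft_force: [0.6, 1.0, -11.1]
opening: 15.4
clock: 10.2
eef_pos: [525.8, 50.5, 120.0]
ee_rot: [-0.138, -3.138, -0.001]
ft_force: [-3.8, 0.4, -1.2]
opening: 15.7
```

It's latched: the tug met 11 N after about 2 mm. I'll press back home and then open.

```bash
python3 -m handwheel '[{"translation":[0,0,1.5],"dr":[0,0,0],"jaw":1},{"translation":[0,0,3],"dr":[0,0,0],"jaw":1},{"translation":[0,0,3],"dr":[0,0,0],"jaw":1}]' ; python3 -m handwheel '[{"translation":[0,0,0],"dr":[0,0,0],"jaw":1},{"translation":[0,0,0],"dr":[0,0,0],"jaw":0.3},{"translation":[0,0,0],"dr":[0,0,0],"jaw":0.3},{"translation":[0,0,0],"dr":[0,0,0],"jaw":0.3},{"translation":[0,0,0],"dr":[0,0,0],"jaw":0.3},{"translation":[0,0,0],"dr":[0,0,0],"jaw":0.3}]'
```

```text
clock: 10.5
eef_pos: [525.7, 50.5, 119.1]
ee_rot: [0.139, 3.139, 0.001]
ft_force: [-7.4, -0.5, 9.9]
opening: 15.7
clock: 11.1
eef_pos: [526.3, 50.5, 119.2]
ee_rot: [0.139, 3.138, 0.001]
ft_force: [-0.7, 0.0, -1.0]
opening: 32.3
```

```bash
python3 -m handwheel '[{"translation":[0,0,-10],"dr":[0,0,0],"jaw":0.3},{"translation":[0,0,-30],"dr":[0,0,0],"jaw":0.3},{"translation":[0,0,-60],"dr":[0,0,0],"jaw":0.3},{"translation":[0,0,-100],"dr":[0,0,0],"jaw":0.3},{"translation":[0,0,-130],"dr":[0,0,0],"jaw":0.3},{"translation":[40,80,-140],"dr":[0,0,0],"jaw":0.3},{"translation":[40,130,-140],"dr":[0,0,0],"jaw":0.3},{"translation":[40,180,-140],"dr":[0,0,0],"jaw":0.3},{"translation":[40,220,-140],"dr":[0,0,0],"jaw":0.3},{"translation":[40,220,-140],"dr":[0,0,0],"jaw":0.3},{"translation":[40,220,-140],"dr":[0,0,0],"jaw":0.3},{"translation":[40,220,-140],"dr":[0,0,0],"jaw":0.3}]'
python3 - <<'E'
from h import *
im=snapshot('side');cv2.imwrite('pics/s8c.png',cv2.resize(im[150:240,230:310,::-1],None,fx=6.5,fy=6.5,interpolation=2));
i2=snapshot('top');cv2.imwrite('pics/t8.png',cv2.resize(i2[140:240,190:300,::-1],None,fx=5,fy=5,interpolation=2))
p=[525.7,50.6,137,-.088];pts=[(42,-58,-77),(-43,-58,-77),(-20,-8,20),(20,-8,20)]
print((proj(pose(p,pts),'side')-[230,150]+.5)*6.5)
E
```

```text
clock: 12.3
eef_pos: [505.7, 272.9, 259.7]
ee_rot: [0.137, 3.137, -0.0]
ft_force: [0.3, -0.3, -0.5]
opening: 32.7
[[353.41260769 389.3308955 ]
 [145.89346381 399.40540168]
 [187.1420907  130.21208042]
 [284.01223845 126.51301494]]
```

View pics/s8c.png

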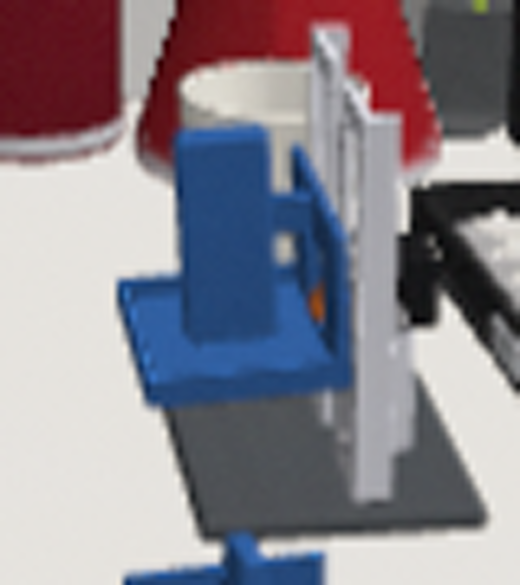

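View pics/t8.png

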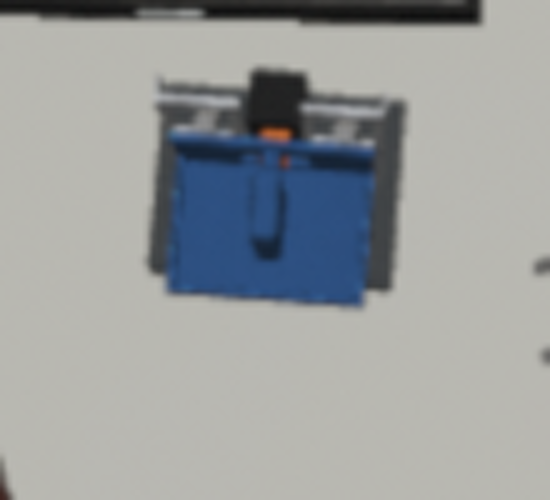

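Run:
```python
from h import *
a=snapshot('side');b=snapshot('wrist');c=snapshot('top');s=env.state()
cv2.imwrite('pics/s9.png',cv2.resize(a[160:220,240:300,::-1],None,fx=10,fy=10,interpolation=2))
cv2.imwrite('pics/w9.png',b[:,:,::-1]);cv2.imwrite('pics/t9.png',cv2.resize(c[155:205,215:275,::-1],None,fx=12,fy=12,interpolation=2));np.savez('w9.npz',p=s['eef_pos'],r=s['ee_rot']);print(s['clock'],s['eef_pos'])
print(finder.boxes_of('catch','top'),finder.boxes_of('catch','side'))
```

```text
12.55 [506.19808974 271.28878847 259.69450702]
[] []
```

View pics/s9.png

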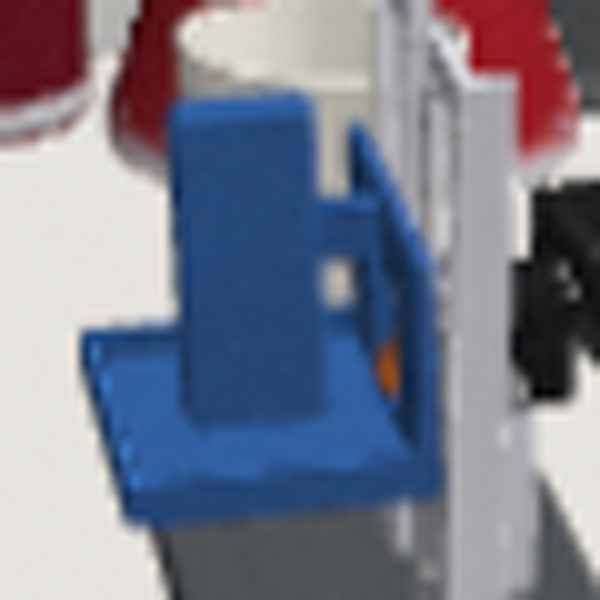

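View pics/t9.png

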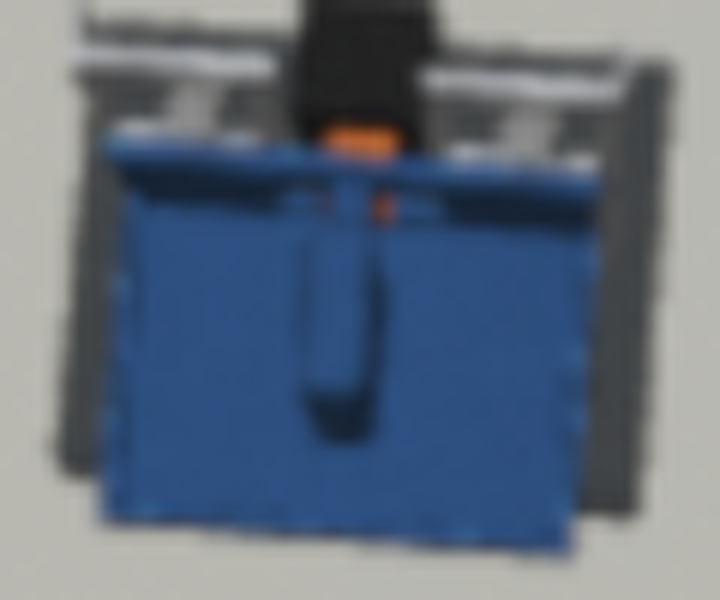

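View pics/w9.png

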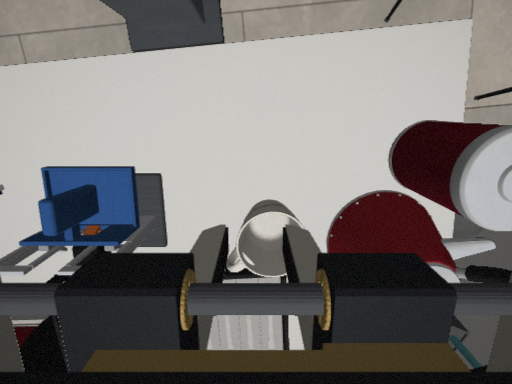

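Run:
```python
from h import *
s=lambda x,y:np.array((240+x/10-.45,160+y/10-.45))
# heights via side view: fin near-face corners, tray near bottom corners
M=[(-20,-8,20),(20,-8,20),(42,-58,-77),(-43,-58,-77)];U=[s(172,100),s(315,98),s(440,495),s(132,522)]
def f(p):
    q=np.array(M,float)@R.from_euler('y',p[2]).as_matrix().T
    c=np.array([p[0],50.6,p[1],-.088]);return (proj(pose(c,q),'side')-U).ravel()
r=least_squares(f,[525,137,0]);print(r.x[:2],np.degrees(r.x[2]),np.round(r.fun,1))
```

```text
[522.10206729 136.57216985] -2.7934858748771036 [-0.1  0.6  0.5 -0.5  0.4 -0.2 -0.7  0.1]
```

Run:
```python
from bench import env
print(env.hand_in(), env.state()['clock'])
```

```text
the job is handed in; nothing more can be done
the job is handed in; nothing more can be done
```

The large blue shelf with claws is hanging on the stand, latched, and the job was handed in at about 12.7 s of the 40 s. I put both claws through the slots and pressed the shelf down onto the sills with the catch out over the bar. The grey shelf and the small blue look-alike were not touched.

**Checks that passed**
- **Seating:** under the final press it stopped hard, with the grip point at about z = 137, which is the home height.
- **Latch:** a gentle upward tug met 11 N after about 2 mm. The top and wrist views show the orange catch out in the window, and the top view shows both claws in the slots.
- **Robot clear:** the gripper is open and well away from the shelf.

**Checks that disagreed or failed**
- **Slight droop:** after release the shelf leans forward about 2.8°, with the grip point at z ≈ 136.6 and about 3.5 mm further out than when I held it. The top of the fin is a few mm out. It looked the same in two pictures taken about 0.2 s apart, so I take it as slack in the claws.
- **Press force:** the press peaked at 17.8 N on the wrist sensor, a little over the advised 10 to 15 N. The last press before letting go was 9.9 N.
- **Finder:** the network never found the catch, so I judged it by eye and by the tug.

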